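# Half-light on a light-sensitive culture

## Task

The culture in the petri dish on the light base is light-sensitive: first turn the base's black dimmer knob fully anticlockwise to its minimum stop, with the shutter still shut. Then draw the red lever of the spring-return shutter towards the base's front until the shutter is half open, its pointer at the long green line, and finish while still holding it there with the fingers, steady, for the overhead picture (let go, it springs shut). Leave the dish, the tweezers, the spatula and the vials as they are.

Things in the scene. Friction and masses are not known exactly. Their poses are not given: they have to be found in the camera images.
- light_base: transmitted-light viewing base, a flat housing with a dark grey shell and a pale grey top cover, 230 (x) x 180 (y) x 60 mm high, fixed to the worktop. Origin: centre of its underside, on the worktop. Its front faces its own -x, roughly towards the robot; z up. In its top, flush, a 98 mm square glass centred at (35, 24) mm, under which a black shutter blade covers a lit 74 mm square window (same centre). Knob, lever and dish stand on the top (z = 60 mm)
- dimmer_grip (a point): on the axis (vertical) of the round black dimmer knob, at (-78, 30, 74) mm in the base's frame; the knob is 36 mm in diameter and stands from z = 61 to 87 mm, turns about the vertical with little friction (0.04 N m) and stays where it is left; a white line on its top points at a ring of dots that grow clockwise
- dimmer (a joint): angle of the dimmer knob (rad): 0 = fully anticlockwise seen from above, at the minimum stop; grows clockwise up to 4.5
- lever_grip (a point): middle of the red lever grip, which moves with the shutter: an upright tab 11 mm thick (along the base's x, the sliding direction), 26 mm wide (y), 30 mm tall, from z = 63 to 93 mm in the base's frame; this point is 82 mm above the worktop. At rest (shut) it is at (5, -60) mm in the base's frame and slides towards the base's -x
- shutter (a joint): opening of the shutter (m): 0 = shut (rest), 0.070 = fully open against the stop, 0.035 = half open. Grows as the lever slides towards the base's front (-x). A spring pulls it shut: 3.5 N at 0, 8 N at half, 12.6 N fully open
- lever: the sliding part that carries the red lever grip (with the blade); origin: on the top of the cover under the grip, 22 mm below lever_grip; axes as the base's
- half_mark (a point): fixed point on the base: where lever_grip's x and y are when the shutter is half open, (-30, -60, 82) mm in the base's frame. Beside it on the cover is the long green line of the scale (the other lines, short and dark, mark shut, a quarter, three quarters and fully open), read against a small red pointer on the lever's foot
- dish: clear lidded petri dish, 63 mm in diameter, 15 mm high, loose on the glass of the base, centred over the window; origin: centre of its underside. Not to be moved
- tweezers: steel tweezers, 128 mm long, lying on the worktop to the right of the base; origin: middle of its underside. Not to be moved
- spatula: micro spatula with a green grip, 185 mm long, lying on the worktop to the left of the base; origin: middle of its underside. Not to be moved
- vial_blue: glass sample vial with blue cap, 21 mm in diameter, 52 mm tall, standing on the worktop; origin: centre of its underside. Not to be moved
- vial_black: glass sample vial with black cap, 21 mm in diameter, 52 mm tall, standing on the worktop; origin: centre of its underside. Not to be moved

How it is judged:
By the outcome, as a careful person would: the job done as asked, in the order asked, and still so for the second after the job is handed in, while the arm keeps its last pose, push and grip.
It also fails if it takes over 58 s, if anything falls off the work surface, if the arm or the gripper's body presses on something with over 40 N, if the wrist force passes 120 N, or if a joint passes its speed limit or range.

## Robot

A 6-joint arm with a two-finger parallel gripper is mounted at the origin on a cart in front of the work surface, level with it; the furniture and walls round the work are solid. World frame = base frame: x ahead of the robot, y to its left, z up, the work surface at z = 0. Lengths are in m, angles in rad, forces in N, time in s.
With the tool pointing down it reaches from about 0.375 to 0.975 m from the base axis. Payload 3.8 kg.
Tool frame: the origin (TCP) lies midway between the tips of the shut fingers; the grasp point (between the pads) lies 19 mm behind it; z points along the fingers, y is the direction in which the jaws open and shut (so a half turn about z gives the same grasp; the last joint's range is limited). The gripper opens to 85 mm and grips with 20 to 120 N. Pads are 22 mm wide; open, the fingers measure 114 mm over their backs; the gripper's body (76 mm by 85 mm) begins 54 mm behind the grasp point. The pads swing forward as they close: fully open they stand 13 mm farther back than shut.
Start: joints at [-1.281, 0.264, 1.604, -0, 1.274, -0.037], TCP at [0.217, -0.639, 0.231] pointing down, gripper open.
Joint ranges: [-2.63, 2.63], [-0.94, 2.18], [0.31, 2.57], [-1.31, 4.45], [0, 2.66], [-2.55, 2.55]. Speed limits (rad/s): [2.57, 2.57, 3.14, 3.14, 3.14, 3.14].

## Interface

Orientations are given as a rotation vector (axis times angle).
In Python, from workcell import bot gives the robot as it stands.
- The arm moves only by the tool arm_command, never from a script. Its argument "targets" is text: rows parted by semicolons, each of 7 numbers parted by spaces: the shift along the tool's x, y, z in mm, then the turn, a rotation vector about the tool's x, y, z in degrees, then the opening, from 0 (shut) to 1 (fully open). A call has 1 to 10 rows; each row is the pose to reach, as a shift and turn from the pose commanded when the call began, along the tool's axes at that moment; what a row does not reach only later rows make up. A row lasts 1/12 s, in which the tool goes at most 41.7 mm and 7.16 degrees, less where a joint would pass 70% of its speed; a pose out of reach is approached as far as the arm can. A call with a gripper value outside its range is refused whole. The fingers move at their own pace and stop on an object; "newtons" is the grip in N (left out, the last holds). Time passes only in rows, so rows that repeat a pose let the fingers close. It gives the time, the measured TCP pose, the force and the opening at its end, in the units of the state.
- bot.read_state(): the state, without advancing time (a new reading comes with each control period).
- bot.read_camera(name): name is "side" or "top"; returns (picture, depth): 384x512x3 uint8, blue, green, red; 384x512 float32, m along the optical axis (not along the pixel's ray), 0 where there is no reading.
- bot.camera_params(name): a dict with "fov_y" (degrees; the focal length in pixels is half the picture's height over the tangent of half this angle, whatever the lens; pixels are square), "cx", "cy" (the principal point, pixels), "xyz" and "rotation" of the camera in the world. Camera axes: x right, y up, looking along -z (the intrinsics and any distortion apply to the point x, -y, -z); pixel columns grow to the right and rows downward; lengths in m; the calibration is good to about 2 mm. A picture is of the moment at which its call begins. camera_params takes no time and is no camera call.
- bot.finish_job(): hands the job in, once; it reports no verdict.
The state is a dict: "time": time; "q": joint angles; "joint_vel": joint speeds; "joint_torque": joint torques, N m; "tool_pos": TCP position; "tcp_rot": TCP orientation; "wrist_force": force on the tool from outside, world axes, zero at the start; "torque": the same for the moment, N m; "width": opening from 0.0 (shut) to 1.0 (fully open).
Only numpy, scipy, OpenCV 4.12 (cv2) and the standard library are available. Lean on these libraries where they do the work, as an engineer would, in place of code of your own. Each camera call takes 0.05 s, during which the arm holds its last target.

## Working session

There is one attempt and no reset: what is moved stays moved. The work goes in short steps, Python scripts to look and compute and a tool call to move; the robot and the scene stay as the last step left them, time stands still between calls to the robot, and variables do not carry over. Pictures are saved under pics/ and viewed, and the job is handed in when it is done.

Besides the shell and the picture viewer there is one more tool, called as name(argument=value, ...) on one line, values as JSON. arm_command: Moves the arm, as the interface text tells. Its arguments: {"type":"object","properties":{"targets":{"type":"string"},"newtons":{"type":"number"}},"required":["targets"]}

```bash
mkdir -p pics; ls; python3 - <<'E'
from workcell import bot
import cv2,numpy as np
s=bot.read_state();print({k:np.round(v,3) for k,v in s.items()})
for n in("side","top"):
    p=bot.camera_params(n);print(n,p)
    im,d=bot.read_camera(n);cv2.imwrite(f"pics/{n}0.png",im);np.savez(f"pics/{n}0.npz",im=im,d=d)
E
```

```text
pics
{'time': np.float64(0.0), 'q': array([-1.281,  0.265,  1.605,  0.   ,  1.274, -0.037]), 'joint_vel': array([ 0.   ,  0.   , -0.   ,  0.002, -0.001, -0.001]), 'joint_torque': array([ 4.0000e-03, -5.1510e+01, -3.6731e+01,  0.0000e+00,  1.3000e-02,
       -0.0000e+00]), 'tool_pos': array([ 0.216, -0.639,  0.23 ]), 'tcp_rot': array([-3.098, -0.511,  0.   ]), 'wrist_force': array([ 0.084,  0.252, -0.426]), 'torque': array([-0.021,  0.022, -0.026]), 'width': np.float64(0.998)}
side {'fov_y': 50.08171536380685, 'cx': 257.999985048975, 'cy': 194.33817658772134, 'xyz': array([ 0.28308877, -0.76092102,  0.44352023]), 'rotation': array([ 1.21868781, -0.16817405, -0.23374894])}
top {'fov_y': 42.137267470281614, 'cx': 252.95215914740342, 'cy': 185.44321867277512, 'xyz': array([0.29925578, 0.25089946, 1.29135085]), 'rotation': array([ 0.14585655, -0.16272513, -1.56690884])}
```

View pics/side0.png

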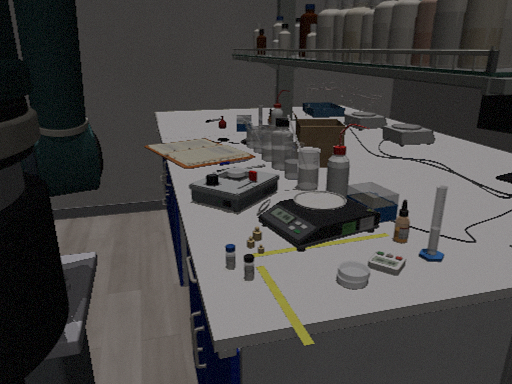

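View pics/top0.png

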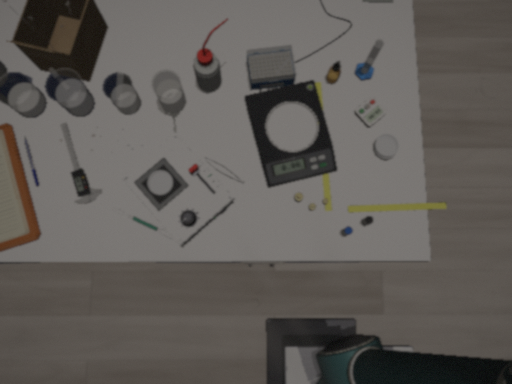

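```bash
cat > h.py <<'E'
import cv2,numpy as np
from scipy.spatial.transform import Rotation as R
from workcell import bot
def cam(n):
    p=bot.camera_params(n);f=192/np.tan(np.radians(p['fov_y']/2))
    return f,p['cx'],p['cy'],np.array(p['xyz']),R.from_rotvec(p['rotation']).as_matrix()
def plane(n,uv,z):
    f,cx,cy,o,M=cam(n);u,v=uv
    d=M@np.array([(u-cx)/f,-(v-cy)/f,-1]);return o+d*(z-o[2])/d[2]
def proj(n,X):
    f,cx,cy,o,M=cam(n);c=M.T@(np.array(X)-o);return np.array([cx+f*c[0]/-c[2],cy-f*c[1]/-c[2]])
def pt(n,uv,d):
    f,cx,cy,o,M=cam(n);u,v=uv
    return o+M@(np.array([(u-cx)/f,-(v-cy)/f,-1])*d)
def crop(im,x0,y0,w,h,s,name,g=2.2):
    c=im[y0:y0+h,x0:x0+w].astype(float)/255
    c=np.clip(c*1.0,0,1)**(1/g)*255
    cv2.imwrite(name,cv2.resize(c.astype(np.uint8),None,fx=s,fy=s,interpolation=cv2.INTER_CUBIC))
E
python3 - <<'E'
from h import *
t=np.load("pics/top0.npz");s=np.load("pics/side0.npz")
crop(t['im'],120,140,130,110,6,"pics/top0c.png",1.6)
crop(s['im'],180,150,110,70,7,"pics/side0c.png",1.6)
print(np.round(t['d'][150:250:8,130:250:8],3))
E
```

```text
[[1.33  1.334 1.332 1.269 1.274 1.272 1.276 1.268 1.337 1.336 1.339 1.334
  1.333 1.339 1.339]
 [1.331 1.325 1.265 1.269 1.269 1.266 1.264 1.273 1.269 1.331 1.327 1.334
  1.327 1.331 1.334]
 [1.325 1.261 1.26  1.264 1.266 1.263 1.267 1.263 1.232 1.268 1.327 1.327
  1.328 1.33  1.326]
 [1.257 1.258 1.26  1.243 1.248 1.257 1.261 1.257 1.26  1.259 1.258 1.322
  1.325 1.313 1.323]
 [1.255 1.256 1.256 1.241 1.241 1.24  1.252 1.255 1.255 1.258 1.256 1.256
  1.315 1.312 1.309]
 [1.31  1.249 1.25  1.241 1.24  1.246 1.251 1.257 1.254 1.254 1.266 1.253
  1.251 1.319 1.313]
 [1.309 1.246 1.243 1.244 1.246 1.251 1.245 1.249 1.246 1.249 1.248 1.248
  1.253 1.307 1.312]
 [1.298 1.309 1.24  1.238 1.247 1.238 1.245 1.243 1.247 1.247 1.247 1.244
  1.278 1.312 1.305]
 [1.301 1.297 1.298 1.238 1.241 1.239 1.238 1.212 1.232 1.244 1.241 1.288
  1.303 1.305 1.298]
 [1.295 1.285 1.289 1.294 1.236 1.231 1.236 1.209 1.229 1.233 1.299 1.298
  1.302 1.298 1.298]
 [1.288 0.    1.293 1.289 1.288 1.231 1.23  1.232 1.232 1.287 1.294 1.295
  1.29  1.29  1.293]
 [1.281 1.284 1.283 1.288 1.288 1.286 1.228 1.227 1.29  1.292 1.288 1.287
  1.292 1.288 1.29 ]
 [1.281 1.281 1.284 1.284 1.286 1.283 1.286 1.283 1.282 1.279 1.285 1.288
  1.282 1.286 1.288]]
```

View pics/top0c.png

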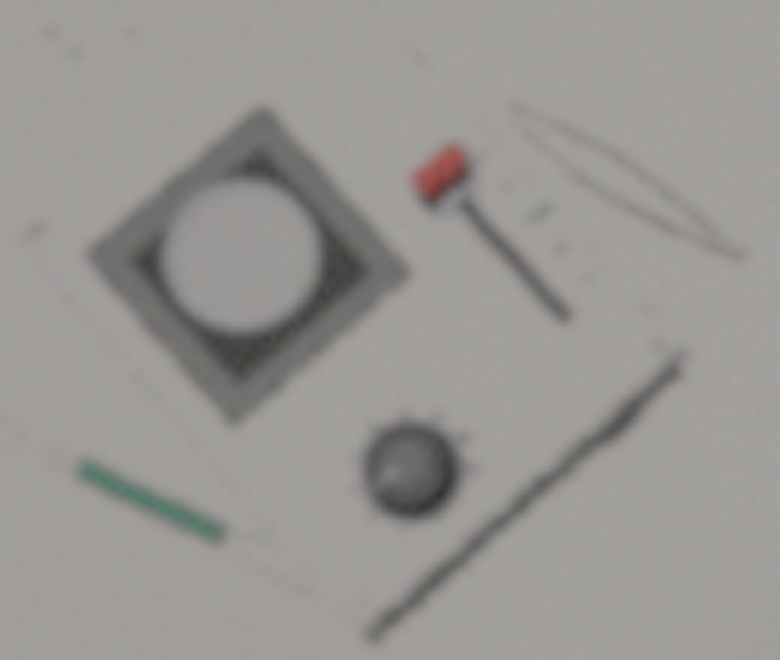

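View pics/side0c.png

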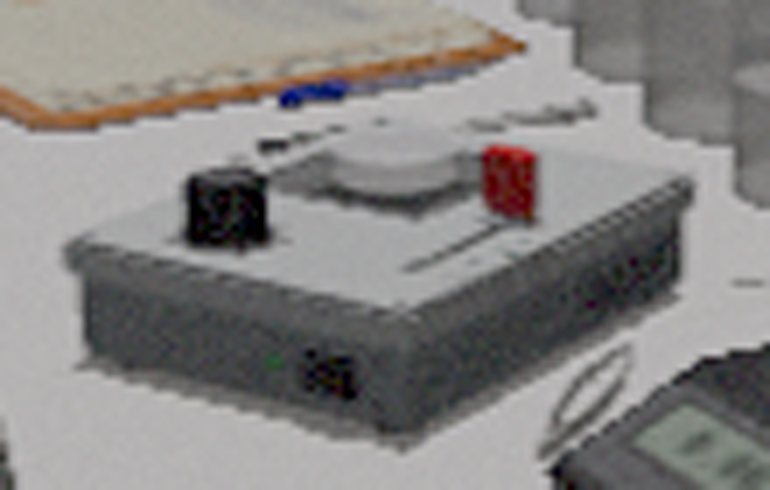

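```bash
cat > fit.py <<'E'
from h import *
from scipy.optimize import least_squares
def red(im):
    b,g,r=[im[...,i].astype(int) for i in range(3)]
    m=((r-g>25)&(r-b>20)).astype(np.uint8);return m
if __name__=="__main__":
    t=np.load("pics/top0.npz")['im'];s=np.load("pics/side0.npz")['im']
    g=cv2.cvtColor(cv2.GaussianBlur(t,(0,0),.7),cv2.COLOR_BGR2GRAY)
    lvl=np.median(g[140:250,120:250]);print('bg',lvl)
    m=(g<lvl*.82).astype(np.uint8);m[:150]=0;m[:, :130]=0;m[220:]=0;m[:,192:]=0
    cs,_=cv2.findContours(m,cv2.RETR_EXTERNAL,cv2.CHAIN_APPROX_NONE)
    c=max(cs,key=cv2.contourArea);box=cv2.boxPoints(cv2.minAreaRect(c));
    ap=cv2.approxPolyDP(c,5,True)[:,0];print('glass',ap.tolist(),box.tolist())
    W=np.array([plane("top",q,.06)[:2] for q in box]);print(W.round(4).tolist(),[np.linalg.norm(W[i]-W[i-1]).round(4) for i in range(4)],W.mean(0))
    for c in cs:
        if 20<cv2.contourArea(c)<800: print('cnt',cv2.contourArea(c),cv2.minEnclosingCircle(c))
    n,l,st,ce=cv2.connectedComponentsWithStats(red(t)[150:200,180:220]);print('redtop',st[1:],ce[1:]+[180,150])
    n,l,st,ce=cv2.connectedComponentsWithStats(red(s)[160:190,240:265]);print('redside',st[1:],ce[1:]+[240,160])
    for i in range(1,n):
        if st[i][4]>20:
            d=np.load("pics/side0.npz")['d'][160:190,240:265];dd=np.median(d[l==i]);print(dd,pt("side",ce[i]+[240,160],dd))
E
python3 fit.py
```

```text
bg 120.0
glass [[165, 158], [134, 182], [158, 210], [187, 186]] [[132.67767333984375, 182.01268005371094], [163.24874877929688, 155.5177459716797], [188.91879272460938, 185.1370391845703], [158.34771728515625, 211.63197326660156]]
[[0.5533, 0.5399], [0.6221, 0.4654], [0.5452, 0.3984], [0.478, 0.4729]] [np.float64(0.1008), np.float64(0.1014), np.float64(0.102), np.float64(0.1003)] [0.54966467 0.46915302]
cnt 94.5 ((185.5, 214.5), 7.106435298919678)
redtop [[ 9 14  9  9 54]] [[192.92592593 168.        ]]
redside [[ 9 10  8 11 68]] [[252.17647059 175.11764706]]
1.2357955 [0.5830727  0.38346649 0.08127128]
```

```bash
cat >> fit.py <<'E'
    # knob silhouettes
    def wcent(im,x0,y0,x1,y1,bg):
        g=cv2.cvtColor(im,cv2.COLOR_BGR2GRAY).astype(float)[y0:y1,x0:x1];w=(g<bg*.75)
        ys,xs=np.nonzero(w);return xs.mean()+x0,ys.mean()+y0,w.sum()
    kt=wcent(t,179,208,199,229,120);print('knob top',kt)
    gs=cv2.cvtColor(s,cv2.COLOR_BGR2GRAY);
    w=np.zeros_like(gs);w[173:187,203:221]=gs[173:187,203:221]<60
    ys,xs=np.nonzero(w);ks=(xs.mean(),ys.mean(),w.sum());print('knob side',ks,xs.min(),xs.max(),ys.min(),ys.max(), pt("side",ks[:2],np.median(np.load("pics/side0.npz")['d'][w>0])))
    obs=[("top",(-78,30,74),kt[:2]),("side",(-78,30,74),ks[:2]),("top",(5,-60,78),(192.93,168.)),("side",(5,-60,78),(252.18,175.12)),
     ("top",(35,24,60),box.mean(0))]
    # 2D planar fit
    def X(p,b):
        c,s_=np.cos(p[2]),np.sin(p[2]);b=np.array(b)/1e3
        return [p[0]+c*b[0]-s_*b[1],p[1]+s_*b[0]+c*b[1],b[2]]
    def res(p): return np.concatenate([proj(n,X(p,b))-np.array(o) for n,b,o in obs])
    for sel in ('all','top','side'):
        O=obs
        obs=[o for o in O if sel in('all',o[0])]
        r=least_squares(res,[.54,.428,.73]);print(sel,r.x,np.degrees(r.x[2]),'res',r.fun.round(2))
        for b in((-78,30,74),(5,-60,82),(-30,-60,82)):print(b,np.round(X(r.x,b),4))
        obs=O
E
python3 fit.py|tail -16
```

```text
redside [[ 9 10  8 11 68]] [[252.17647059 175.11764706]]
1.2357955 [0.5830727  0.38346649 0.08127128]
knob top (np.float64(188.2603305785124), np.float64(218.01239669421489), np.int64(242))
knob side (np.float64(212.02173913043478), np.float64(179.57971014492753), np.uint64(138)) 206 220 174 185 [0.46181917 0.38743119 0.07595763]
all [0.53962549 0.42779625 0.75171827] 43.07028403287004 res [ 0.05 -0.83 -0.37 -0.27 -0.06  0.38  0.05  0.64 -0.03  0.18]
(-78, 30, 74) [0.4622 0.3964 0.074 ]
(5, -60, 82) [0.5843 0.3874 0.082 ]
(-30, -60, 82) [0.5587 0.3635 0.082 ]
top [0.53942475 0.42771469 0.74707958] 42.80450665190643 res [-0.07 -0.69  0.05  0.54  0.02  0.18]
(-78, 30, 74) [0.4618 0.3967 0.074 ]
(5, -60, 82) [0.5839 0.3871 0.082 ]
(-30, -60, 82) [0.5582 0.3633 0.082 ]
side [0.53812345 0.43047676 0.82098994] 47.03925885601776 res [ 0.06 -0.04 -0.07  0.06]
(-78, 30, 74) [0.463  0.3938 0.074 ]
(5, -60, 82) [0.5854 0.3932 0.082 ]
(-30, -60, 82) [0.5616 0.3676 0.082 ]
```

```bash
cat >> h.py <<'E'
def mv(pos,yaw=None):
    """shift/turn in tool axes for target TCP pos (m), yaw of tool x (deg), tool down; from measured pose"""
    s=bot.read_state();T=R.from_rotvec(s['tcp_rot'])
    d=T.inv().apply(np.array(pos)-s['tool_pos'])*1e3
    if yaw is None: r=np.zeros(3)
    else:
        c,sn=np.cos(np.radians(yaw)),np.sin(np.radians(yaw))
        G=R.from_matrix(np.array([[c,sn,0],[sn,-c,0],[0,0,-1.]]))
        r=np.degrees((T.inv()*G).as_rotvec())
    x=T.as_matrix()[:,0];print('pos',s['tool_pos'].round(4),'yaw',np.degrees(np.arctan2(x[1],x[0])).round(2),'q',np.degrees(s['q']).round(1),'t',round(float(s['time']),2))
    print('shift',d.round(1),'turn',r.round(2))
E
python3 - <<'E'
from h import *
mv([.45,-.2,.231],5);mv([.462,.3965,.18],5)
t=np.load("pics/top0.npz")['im'];s=np.load("pics/side0.npz")['im']
a=cv2.resize(t[206:232,176:202],None,fx=15,fy=15,interpolation=cv2.INTER_CUBIC)
b=cv2.resize(s[168:194,200:226],None,fx=15,fy=15,interpolation=cv2.INTER_CUBIC)
cv2.imwrite("pics/knob.png",np.clip(np.hstack([a,b]).astype(float)*1.8,0,255).astype(np.uint8))
E
```

```text
pos [ 0.2165 -0.6387  0.2301] yaw 18.72 q [-73.4  15.2  92.   -0.   73.   -2.1] t 0.1
shift [ 3.620e+02 -3.405e+02 -2.000e-01] turn [-1.200e-01  1.000e-02  1.372e+01]
pos [ 0.2165 -0.6387  0.2301] yaw 18.72 q [-73.4  15.2  92.   -0.   73.   -2.1] t 0.1
shift [ 564.8 -901.5   51.9] turn [-1.200e-01  1.000e-02  1.372e+01]
```

View pics/knob.png

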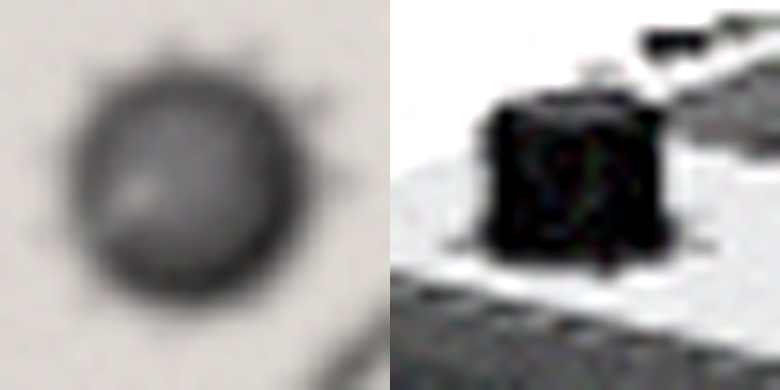

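arm_command(targets="40 -35 0 0 0 2 1;80 -72 0 0 0 4 1;120 -110 0 0 0 6 1;160 -148 0 0 0 8 0.9;200 -186 0 0 0 10 0.8;240 -224 0 0 0 12 0.8;280 -262 0 0 0 13.7 0.7;320 -300 0 0 0 13.7 0.7;362 -340 0 0 0 13.7 0.7;362 -340 0 0 0 13.7 0.7")

```text
time: 0.93
tool_pos: [0.4134, -0.2698, 0.231]
tcp_rot: [-3.138, -0.137, 0.0]
wrist_force: [2.0, 0.5, 0.6]
width: 0.702
```

```bash
python3 - <<'E'
from h import *
mv([.462,.3965,.18],5)
E
```

```text
pos [ 0.4134 -0.2698  0.231 ] yaw 5.0 q [-36.   -4.8 113.5   0.   71.3  49. ] t 0.93
shift [ 106.6 -659.5   51.1] turn [-0.01  0.01  0.  ]
```

arm_command(targets="6 -38 0 0 0 0 0.7;12 -76 0 0 0 0 0.7;18 -114 0 0 0 0 0.7;25 -152 0 0 0 0 0.7;31 -190 0 0 0 0 0.7;37 -228 0 0 0 0 0.7;43 -266 0 0 0 0 0.7;49 -304 0 0 0 0 0.7;55 -342 0 0 0 0 0.7;60 -380 0 0 0 0 0.7")

```text
time: 1.77
tool_pos: [0.4391, 0.1138, 0.2311]
tcp_rot: [3.138, 0.138, 0.0]
wrist_force: [1.2, -0.1, 0.8]
width: 0.698
```

arm_command(targets="6 -38 0 0 0 0 0.7;12 -76 0 0 0 0 0.7;18 -114 0 0 0 0 0.7;25 -152 0 0 0 0 0.7;31 -190 0 0 0 0 0.7;37 -220 10 0 0 0 0.7;37 -230 10 0 0 0 0.7;37 -230 10 0 0 0 0.7;37 -230 10 0 0 0 0.7")

```text
time: 2.52
tool_pos: [0.4558, 0.3438, 0.2206]
tcp_rot: [3.137, 0.14, -0.002]
wrist_force: [-0.3, 0.8, -0.2]
width: 0.702
```

```bash
python3 - <<'E'
from h import *
mv([.462,.3965,.13],5)
E
```

```text
pos [0.4558 0.3438 0.2206] yaw 5.1 q [ 34.6   4.4 105.5  -0.   70.2 119.5] t 2.52
shift [ 11.  -52.1  90.5] turn [0.09 0.09 0.1 ]
```

arm_command(targets="5 -26 20 0 0 0 0.7;11 -52 50 0 0 0 0.7;11 -52 80 0 0 0 0.7;11 -52 90 0 0 0 0.7;11 -52 90 0 0 0 0.7;11 -52 90 0 0 0 0.7")

```text
time: 3.02
tool_pos: [0.4628, 0.3952, 0.1314]
tcp_rot: [3.137, 0.135, -0.002]
wrist_force: [0.3, 1.8, 0.5]
width: 0.701
```

```bash
python3 - <<'E'
from h import *
im,d=bot.read_camera("side");cv2.imwrite("pics/s1.png",im);crop(im,150,100,140,110,5,"pics/s1c.png",1.6)
im,d=bot.read_camera("top");crop(im,120,140,130,110,6,"pics/t1c.png",1.6)
mv([.462,.3965,.064],5)
E
```

```text
pos [0.4642 0.3968 0.1337] yaw 4.95 q [ 38.2  12.6 105.8  -0.   61.5 123.3] t 3.12
shift [-2.4  0.2 69.7] turn [-0.09 -0.17 -0.05]
```

View pics/s1c.png

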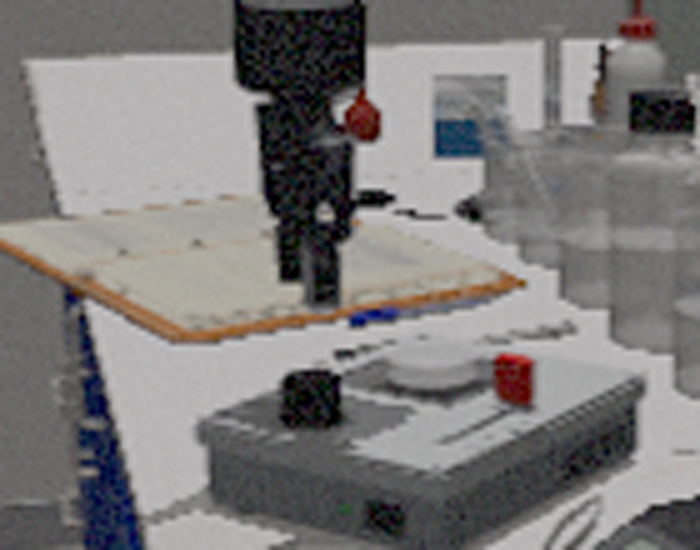

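View pics/t1c.png

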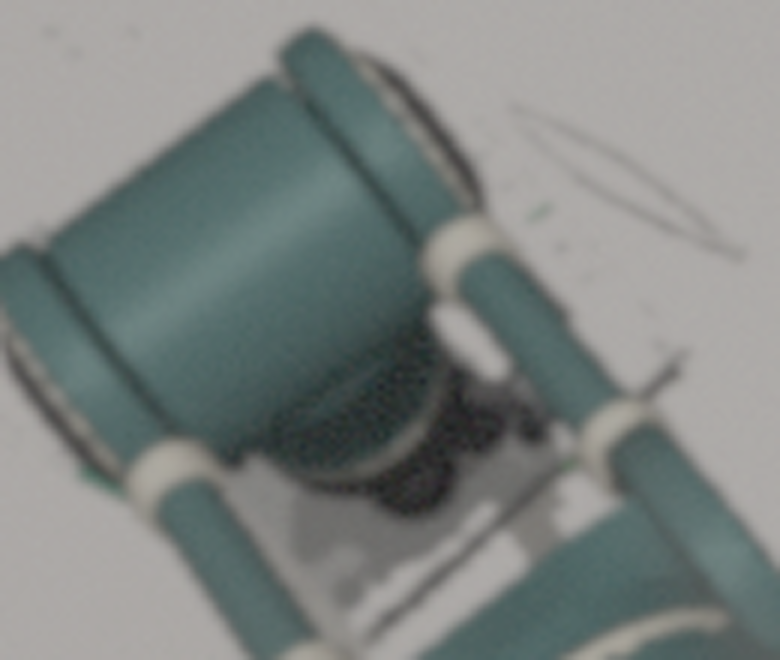

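arm_command(targets="-2 0 15 0 0 0 0.7;-2 0 30 0 0 0 0.7;-2 0 45 0 0 0 0.7;-2 0 58 0 0 0 0.7;-2 0 66 0 0 0 0.7;-2 0 70 0 0 0 0.7;-2 0 70 0 0 0 0.7;-2 0 70 0 0 0 0.7;-2 0 70 0 0 0 0.7")

```text
time: 3.87
tool_pos: [0.4615, 0.3974, 0.0623]
tcp_rot: [-3.138, -0.138, -0.002]
wrist_force: [1.2, 0.5, -0.6]
width: 0.703
```

```bash
python3 - <<'E'
from h import *
im,d=bot.read_camera("side");crop(im,150,100,140,110,5,"pics/s2c.png",1.6)
mv([.462,.3965,.064],5);s=bot.read_state();print(s['wrist_force'],s['torque'])
E
```

```text
pos [0.4614 0.3974 0.0623] yaw 5.03 q [ 38.4  16.9 108.8  -0.   54.2 123.4] t 3.92
shift [ 0.5  1.  -1.7] turn [-0.06 -0.09  0.03]
[0.60525269 0.26329351 0.55375677] [ 0.01222766  0.06667984 -0.01228307]
```

View pics/s2c.png

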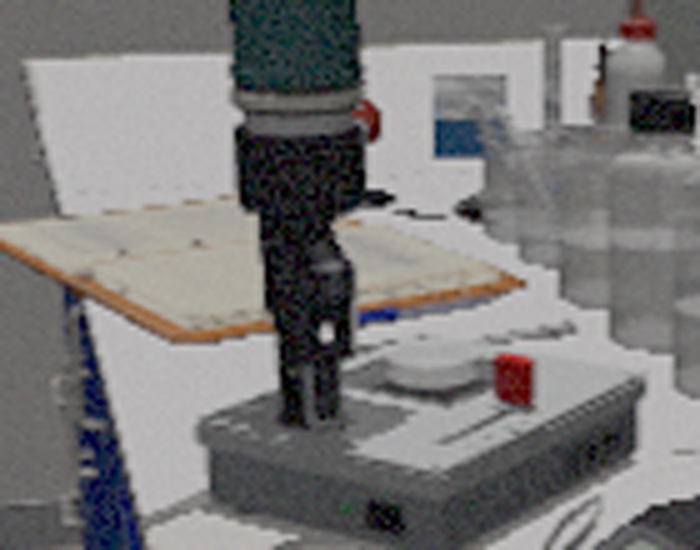

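arm_command(targets="0 0 -2 0 0 0 0.6;0 0 -2 0 0 0 0.5;0 0 -2 0 0 0 0.4;0 0 -2 0 0 0 0.3;0 0 -2 0 0 0 0.3;0 0 -2 0 0 0 0.3;0 0 -2 0 0 0 0.3;0 0 -2 0 0 0 0.3", newtons=25)

```text
time: 4.58
tool_pos: [0.4614, 0.399, 0.0647]
tcp_rot: [-3.135, -0.137, -0.003]
wrist_force: [-1.8, 4.8, 3.1]
width: 0.41
```

```bash
python3 - <<'E'
from h import *
mv([.462,.3965,.064],5);s=bot.read_state();print(s['wrist_force'],s['torque'],s['width'])
E
```

```text
pos [0.4614 0.399  0.0647] yaw 5.01 q [3.850e+01 1.680e+01 1.087e+02 1.000e-01 5.430e+01 1.234e+02] t 4.58
shift [0.4 2.6 0.7] turn [-0.21 -0.12  0.01]
[-1.79708152  4.80693486  3.13139715] [ 0.73238309  0.24506834 -0.02140725] 0.40974703744503865
```

arm_command(targets="0 -1.5 0 0 0 0 0.3;0 -1.5 0 0 0 -3 0.3;0 -1.5 0 0 0 -7 0.3;0 -1.5 0 0 0 -11 0.3;0 -1.5 0 0 0 -15 0.3;0 -1.5 0 0 0 -19 0.3;0 -1.5 0 0 0 -22 0.3;0 -1.5 0 0 0 -24 0.3;0 -1.5 0 0 0 -24 0.3")

```text
time: 5.33
tool_pos: [0.4615, 0.3986, 0.0647]
tcp_rot: [-3.041, -0.79, -0.003]
wrist_force: [-0.8, -0.4, 5.1]
width: 0.413
```

```bash
python3 - <<'E'
from h import *
mv([.462,.3965,.064],5);s=bot.read_state();print(s['wrist_force'],s['torque'],s['width'])
E
```

```text
pos [0.4615 0.3986 0.0647] yaw 29.13 q [ 38.5  16.8 108.6  -0.   54.5  99.4] t 5.33
shift [-0.6  2.1  0.7] turn [-0.   -0.1  24.13]
[-0.83136089 -0.42156282  5.13250794] [-0.08711632  0.1236864   0.07082031] 0.41306342905147586
```

arm_command(targets="0 0 0 0 0 -3 0.3;0 0 0 0 0 -6 0.3;0 0 0 0 0 -9 0.3;0 0 0 0 0 -12 0.3;0 0 0 0 0 -14 0.3;0 0 0 0 0 -14 0.3;0 0 0 0 0 -14 0.3")

```text
time: 5.92
tool_pos: [0.4617, 0.3984, 0.0647]
tcp_rot: [2.922, 1.152, 0.003]
wrist_force: [-0.2, -2.1, 6.5]
width: 0.408
```

```bash
python3 - <<'E'
from h import *
mv([.462,.3965,.064],5);s=bot.read_state();print(s['wrist_force'],s['torque'],s['width'])
E
```

```text
pos [0.4617 0.3984 0.0647] yaw 43.05 q [ 3.850e+01  1.680e+01  1.086e+02 -1.000e-01  5.450e+01  8.550e+01] t 5.92
shift [-1.   1.6  0.7] turn [ 0.04 -0.11 38.05]
[-0.2228488  -2.13169838  6.45178051] [-0.27637897  0.02828739  0.04614934] 0.4083177172264766
```

arm_command(targets="0 0 0 0 0 -2 0.3;0 0 0 0 0 -4 0.3;0 0 0 0 0 -6 0.3;0 0 0 0 0 -8 0.3;0 0 0 0 0 -8 0.3;0 0 0 0 0 -8 0.3")

```text
time: 6.42
tool_pos: [0.4615, 0.3978, 0.0646]
tcp_rot: [2.835, 1.352, 0.001]
wrist_force: [-0.6, -3.9, 7.0]
width: 0.411
```

```bash
python3 - <<'E'
from h import *
mv([.462,.3965,.064],5);s=bot.read_state();print(s['wrist_force'],s['torque'],s['width'])
E
```

```text
pos [0.4615 0.3978 0.0646] yaw 51.0 q [ 3.850e+01  1.680e+01  1.086e+02 -1.000e-01  5.450e+01  7.750e+01] t 6.42
shift [-0.7  1.2  0.6] turn [ 0.07 -0.05 46.  ]
[-0.64882221 -3.87618429  7.0355016 ] [-0.51355291 -0.02624764 -0.28667174] 0.4107598165164787
```

arm_command(targets="0 0 0 0 0 -2 0.3;0 0 0 0 0 -4 0.3;0 0 0 0 0 -6 0.3;0 0 0 0 0 -6 0.3;0 0 0 0 0 -6 0.3")

```text
time: 6.83
tool_pos: [0.4616, 0.3977, 0.0644]
tcp_rot: [2.76, 1.498, 0.001]
wrist_force: [1.1, -3.3, 5.3]
width: 0.41
```

```bash
python3 - <<'E'
from h import *
mv([.462,.3965,.064],5);s=bot.read_state();print(s['wrist_force'],s['torque'],s['width'])
E
```

```text
pos [0.4616 0.3977 0.0644] yaw 56.98 q [ 3.850e+01  1.680e+01  1.086e+02 -1.000e-01  5.450e+01  7.150e+01] t 6.83
shift [-0.8  1.   0.4] turn [ 8.000e-02 -4.000e-02  5.198e+01]
[ 1.11676084 -3.2570638   5.27177426] [-0.56151865 -0.02157206 -0.332455  ] 0.41010723624737505
```

arm_command(targets="0 0 0 0 0 -6 0.5;0 0 0 0 0 -6 0.6;0 0 0 0 0 -6 0.7;0 0 0 0 0 -6 0.7;0 0 -20 0 0 -6 0.7;0 0 -50 0 0 -6 0.7;0 0 -90 0 0 -6 0.7;0 0 -120 0 0 -6 0.7;0 0 -130 0 0 -6 0.7;0 0 -130 0 0 -6 0.7")

```text
time: 7.67
tool_pos: [0.4627, 0.4001, 0.1978]
tcp_rot: [-2.678, -1.64, -0.012]
wrist_force: [-0.3, 0.1, 0.9]
width: 0.698
```

```bash
python3 - <<'E'
from h import *
mv([.46,.10,.20],42.5)
E
```

```text
pos [0.4627 0.4001 0.1978] yaw 62.96 q [ 38.5   9.4 102.4  -0.   67.8  65.6] t 7.67
shift [-268.5  134.    -3.7] turn [ 0.12 -0.44 20.46]
```

arm_command(targets="-36 18 0 0 0 -4 0.7;-72 36 0 0 0 -10 0.7;-108 54 0 0 0 -16 0.7;-144 72 0 0 0 -22 0.7;-180 90 0 0 0 -28 0.7;-216 108 0 0 0 -34 0.7;-250 125 0 0 0 -40 0.7;-268 134 0 0 0 -46 0.7;-268 134 0 0 0 -50 0.7;-268 134 0 0 0 -50 0.7")

```text
time: 8.5
tool_pos: [0.4569, 0.0971, 0.1909]
tcp_rot: [-1.735, -2.616, 0.004]
wrist_force: [-0.1, 0.6, 0.1]
width: 0.7
```

```bash
python3 - <<'E'
from h import *
im,d=bot.read_camera("side");crop(im,180,150,110,70,7,"pics/s3c.png",1.6)
im,d=bot.read_camera("top");np.savez("pics/top3.npz",im=im,d=d);crop(im,120,140,130,110,6,"pics/t3c.png",1.6)
a=cv2.resize(im[206:232,176:202],None,fx=15,fy=15,interpolation=cv2.INTER_CUBIC)
cv2.imwrite("pics/knob3.png",np.clip(a.astype(float)*1.8,0,255).astype(np.uint8))
mv([.584,.3873,.20],132.5)
E
```

```text
pos [0.4574 0.0985 0.1915] yaw 112.84 q [  9.1  -5.9 118.8   0.   67.2 -13.8] t 8.6
shift [217.  228.7  -8.9] turn [ -0.15  -0.08 -19.66]
```

View pics/t3c.png

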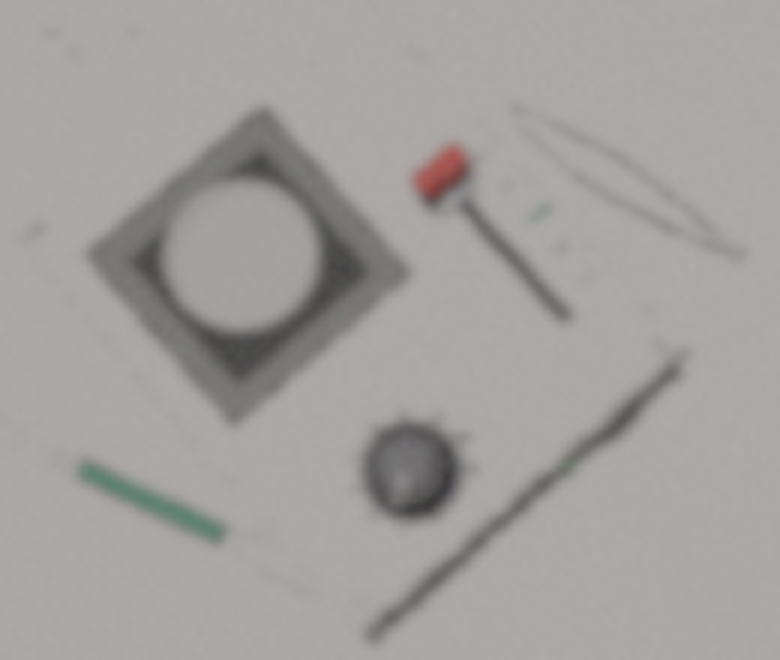

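View pics/knob3.png

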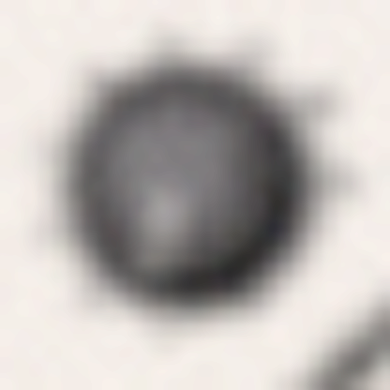

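```bash
cat >> h.py <<'E'
POSE=(.5395,.4278,np.radians(42.9))
def tob(P):
    c,s=np.cos(POSE[2]),np.sin(POSE[2]);d=np.array(P[:2])-POSE[:2];return np.array([c*d[0]+s*d[1],-s*d[0]+c*d[1]])*1e3
E
python3 - <<'E'
from h import *
im=np.load("pics/top3.npz")['im'];im0=np.load("pics/top0.npz")['im']
a=np.clip(im[155:205,180:230].astype(float)*1.6,0,255).astype(np.uint8)
cv2.imwrite("pics/scale.png",cv2.resize(a,None,fx=12,fy=12,interpolation=cv2.INTER_CUBIC))
b,g,r=[cv2.GaussianBlur((im.astype(float)+im0)/2,(0,0),.6)[...,i] for i in range(3)]
gr=g-(r+b)/2;sub=gr[165:185,203:218]
w=np.clip(sub-np.median(sub)-3,0,None);ys,xs=np.mgrid[165:185,203:218]
c=(np.sum(w*xs)/w.sum(),np.sum(w*ys)/w.sum());print('green',c,tob(plane("top",c,.06)),w.max())
for q in [(120+505/6,140+185/6),(120+562/6,140+248/6),(120+587/6,140+275/6),(120+568/6,140+318/6)]:print(q,tob(plane("top",q,.06)))
E
```

```text
green (np.float64(209.27901766691372), np.float64(174.91527320711324)) [-31.12108962 -80.53753199] 1.9738346293163147
(204.16666666666669, 170.83333333333334) [-14.46194397 -78.15947091]
(213.66666666666669, 181.33333333333334) [-50.9476017  -77.52755655]
(217.83333333333331, 185.83333333333334) [-66.65844925 -77.43365603]
(214.66666666666669, 193.0) [-74.81870886 -59.28651666]
```

View pics/scale.png

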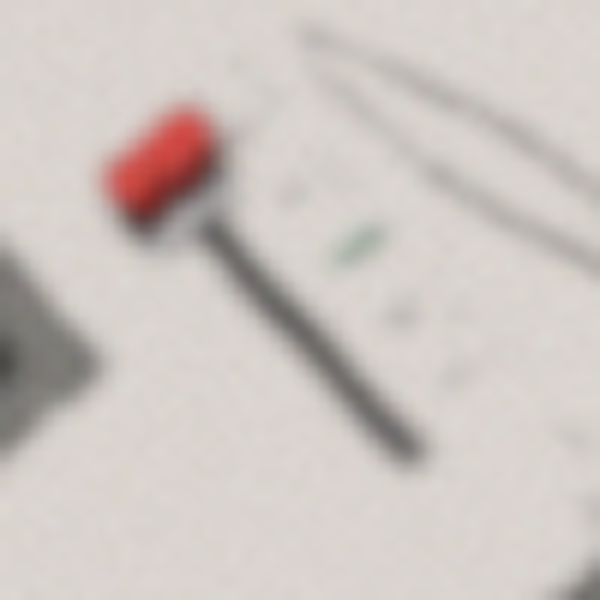

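View pics/s3c.png

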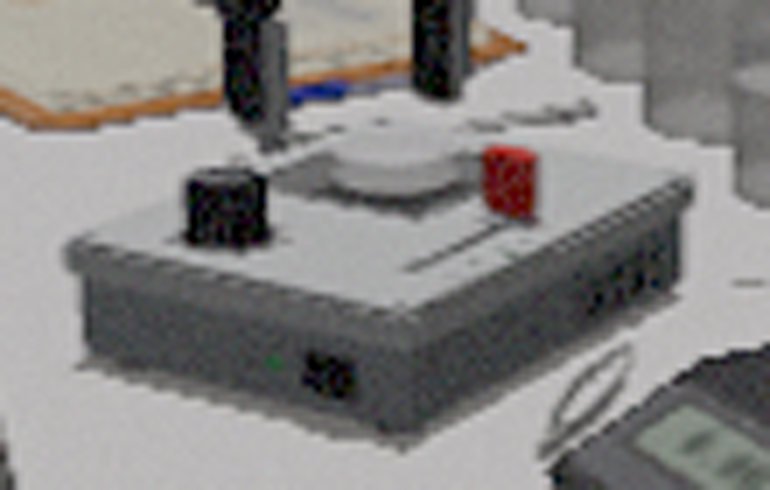

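arm_command(targets="25 26 -2 0 0 -3 0.6;50 52 -4 0 0 -6 0.55;75 78 -6 0 0 -9 0.5;100 104 -8 0 0 -12 0.5;125 130 -8 0 0 -15 0.5;150 156 -8 0 0 -18 0.5;175 182 -8 0 0 -19.7 0.5;200 208 -8 0 0 -19.7 0.5;217 228 -8 0 0 -19.7 0.5;217 228 -8 0 0 -19.7 0.5")

```text
time: 9.43
tool_pos: [0.5837, 0.3935, 0.1992]
tcp_rot: [-1.256, -2.879, -0.002]
wrist_force: [-0.1, 0.0, -0.2]
width: 0.501
```

```bash
python3 - <<'E'
from h import *
mv([.584,.3872,.13],132.7)
E
```

```text
pos [0.5837 0.3935 0.1992] yaw 132.87 q [ 31.9  19.3  90.    0.1  70.7 -11. ] t 9.43
shift [-4.9 -4.1 69.2] turn [ 0.04 -0.08  0.17]
```

arm_command(targets="-2 -2 20 0 0 0 0.5;-5 -4 45 0 0 0 0.5;-5 -4 65 0 0 0 0.5;-5 -4 69 0 0 0 0.5;-5 -4 69 0 0 0 0.5;-5 -4 69 0 0 0 0.5;-5 -4 69 0 0 0 0.5")

```text
time: 10.02
tool_pos: [0.5847, 0.382, 0.1341]
tcp_rot: [1.259, 2.877, 0.003]
wrist_force: [0.5, 0.3, 0.7]
width: 0.5
```

```bash
python3 - <<'E'
from h import *
im,d=bot.read_camera("side");crop(im,200,120,100,80,7,"pics/s4c.png",1.6)
mv([.584,.3872,.066],132.7);s=bot.read_state();print(tob(s['tool_pos']))
E
```

```text
pos [0.585  0.382  0.1344] yaw 132.71 q [ 31.1  21.4  94.2  -0.   64.2 -11.6] t 10.07
shift [ 4.5  2.6 68.4] turn [0.19 0.04 0.01]
[  2.14936793 -64.49559992]
```

View pics/s4c.png

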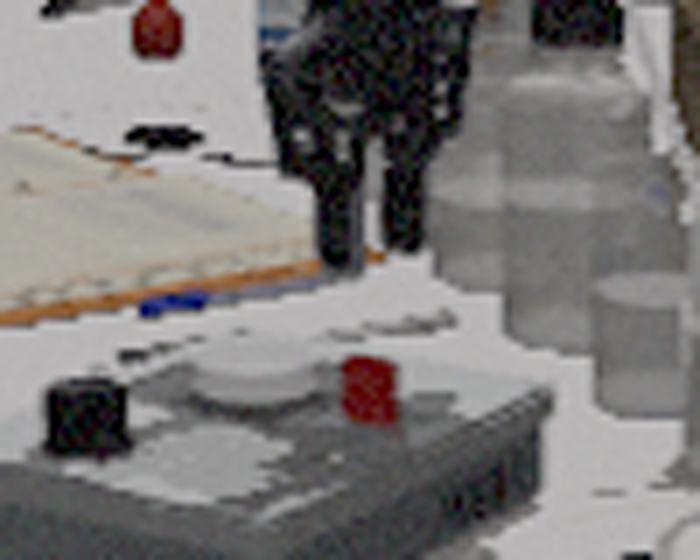

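arm_command(targets="4.5 2.5 10 0 0 0 0.5;4.5 2.5 20 0 0 0 0.5;4.5 2.5 30 0 0 0 0.5;4.5 2.5 30 0 0 0 0.5;4.5 2.5 30 0 0 0 0.5")

```text
time: 10.48
tool_pos: [0.5815, 0.3855, 0.1002]
tcp_rot: [-1.259, -2.876, 0.005]
wrist_force: [-0.8, -0.2, 0.2]
width: 0.501
```

```bash
python3 - <<'E'
from h import *
mv([.584,.3872,.066],132.7);s=bot.read_state();print(tob(s['tool_pos']))
E
```

```text
pos [0.5815 0.3855 0.1002] yaw 132.73 q [ 31.5  23.4  95.4  -0.   61.4 -11.2] t 10.48
shift [-0.5  3.1 34.2] turn [-0.2  -0.03  0.03]
[  1.94967361 -59.57629367]
```

arm_command(targets="0 3 8 0 0 0 0.5;0 3 16 0 0 0 0.5;0 3 24 0 0 0 0.5;0 3 31 0 0 0 0.5;0 3 34 0 0 0 0.5;0 3 34 0 0 0 0.5;0 3 34 0 0 0 0.5")

```text
time: 11.07
tool_pos: [0.5847, 0.3881, 0.0678]
tcp_rot: [-1.26, -2.878, 0.001]
wrist_force: [-0.2, 0.3, -1.1]
width: 0.501
```

```bash
python3 - <<'E'
from h import *
im,d=bot.read_camera("side");crop(im,200,120,100,80,7,"pics/s5c.png",1.6)
mv([.584,.3872,.066],132.7);s=bot.read_state();print(tob(s['tool_pos']),s['wrist_force'])
E
```

```text
pos [0.5851 0.3884 0.0684] yaw 132.72 q [ 31.5  25.5  96.1   0.   58.4 -11.2] t 11.12
shift [-0.1 -1.6  2.4] turn [0.01 0.   0.02]
[  6.51914716 -59.90590904] [ 0.53193086  0.22173464 -0.8321751 ]
```

View pics/s5c.png

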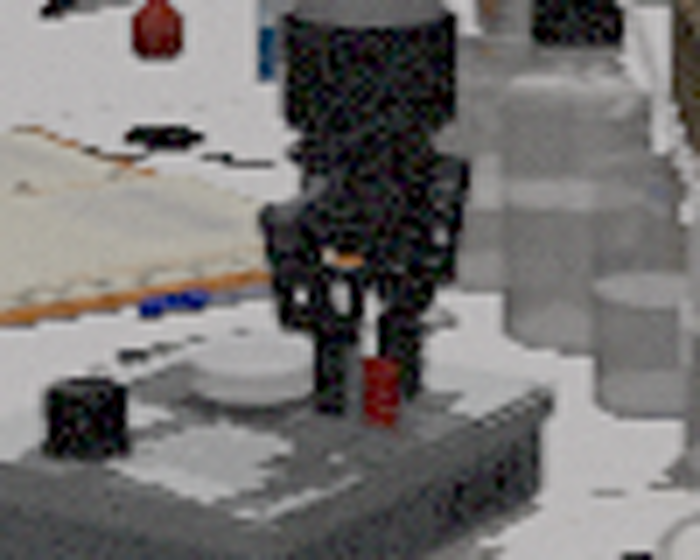

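arm_command(targets="0 0 1 0 0 0 0.4;0 0 1 0 0 0 0.3;0 0 1 0 0 0 0.2;0 0 1 0 0 0 0.1;0 0 1 0 0 0 0.05;0 0 1 0 0 0 0.05;0 0 1 0 0 0 0.05;0 0 1 0 0 0 0.05", newtons=30)

```text
time: 11.78
tool_pos: [0.5845, 0.3878, 0.0678]
tcp_rot: [-1.26, -2.877, 0.002]
wrist_force: [-4.3, -3.2, 5.2]
width: 0.121
```

```bash
cat >> h.py <<'E'
def st():
    s=bot.read_state();f=s['wrist_force'];c,sn=np.cos(POSE[2]),np.sin(POSE[2])
    print('base xy',tob(s['tool_pos']).round(2),'z',s['tool_pos'][2].round(4),'F base',np.round([c*f[0]+sn*f[1],-sn*f[0]+c*f[1],f[2]],2),'T',s['torque'].round(2),'w mm',round(s['width']*85,1),'t',s['time'])
E
python3 - <<'E'
from h import *
st();mv([.584,.3872,.066],132.7)
E
```

```text
base xy [  5.71 -59.9 ] z 0.0678 F base [-5.34  0.53  5.21] T [-0.52  0.66 -0.28] w mm 10.2 t 11.7833
pos [0.5845 0.3878 0.0678] yaw 132.7 q [ 31.5  25.5  96.2  -0.   58.4 -11.2] t 11.78
shift [-0.1 -0.7  1.8] turn [-0.07 -0.01 -0.  ]
```

arm_command(targets="0 -2 0 0 0 0 0.05;0 -6 0 0 0 0 0.05;0 -10 0 0 0 0 0.05;0 -14 0 0 0 0 0.05;0 -18 0 0 0 0 0.05;0 -22 0 0 0 0 0.05;0 -26 0 0 0 0 0.05;0 -30 0 0 0 0 0.05;0 -33 0 0 0 0 0.05;0 -34 0 0 0 0 0.05")

```text
time: 12.62
tool_pos: [0.561, 0.3668, 0.0678]
tcp_rot: [1.259, 2.876, 0.008]
wrist_force: [4.9, 6.3, -2.8]
width: 0.122
```

arm_command(targets="0 0 0 0 0 0 0.05;0 0 0 0 0 0 0.05;0 0 0 0 0 0 0.05")

```text
time: 12.87
tool_pos: [0.5612, 0.3669, 0.0679]
tcp_rot: [1.259, 2.876, 0.008]
wrist_force: [3.6, 5.5, -2.2]
width: 0.122
```

```bash
python3 - <<'E'
from h import *
st();mv([.584,.3872,.066],132.7)
im,d=bot.read_camera("side");np.savez("pics/side6.npz",im=im,d=d);crop(im,200,120,100,80,7,"pics/s6c.png",1.6)
im,d=bot.read_camera("top");np.savez("pics/top6.npz",im=im,d=d);crop(im,120,140,130,110,6,"pics/t6c.png",1.6)
st()
E
```

```text
base xy [-25.51 -59.37] z 0.0679 F base [ 6.44  1.59 -2.25] T [ 0.99 -0.6  -0.25] w mm 10.3 t 12.8667
pos [0.5612 0.3669 0.0679] yaw 132.71 q [ 3.100e+01  2.230e+01  1.007e+02  1.000e-01  5.670e+01 -1.170e+01] t 12.87
shift [-0.6 30.5  2. ] turn [ 0.3  -0.01  0.01]
base xy [-25.49 -59.32] z 0.0678 F base [ 8.55  0.94 -2.11] T [ 0.99 -0.6  -0.32] w mm 10.4 t 12.9667
```

View pics/s6c.png

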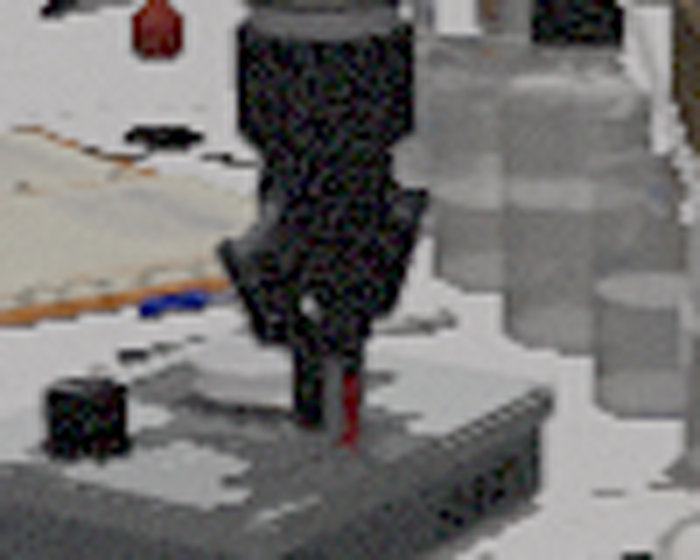

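View pics/t6c.png

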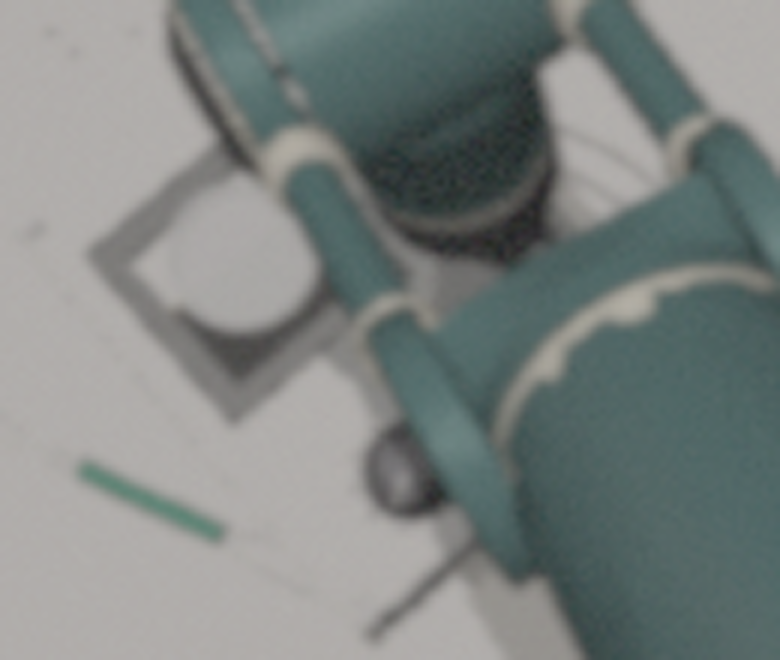

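arm_command(targets="0 -2 0 0 0 0 0.05;0 -4 0 0 0 0 0.05;0 -4 0 0 0 0 0.05;0 -4 0 0 0 0 0.05;0 -4 0 0 0 0 0.05;0 -4 0 0 0 0 0.05")

```text
time: 13.47
tool_pos: [0.5584, 0.3644, 0.0678]
tcp_rot: [1.259, 2.876, 0.008]
wrist_force: [4.8, 6.7, -2.6]
width: 0.124
```

```bash
python3 - <<'E'
from h import *
st();mv([.584,.3872,.066],132.7)
im,d=bot.read_camera("side");np.savez("pics/side7.npz",im=im,d=d)
a=np.clip(im[150:195,225:275].astype(float)*1.6,0,255).astype(np.uint8)
cv2.imwrite("pics/s7c.png",cv2.resize(a,None,fx=14,fy=12,interpolation=cv2.INTER_CUBIC))
im,d=bot.read_camera("top");np.savez("pics/top7.npz",im=im,d=d)
a=np.clip(im[155:215,130:195].astype(float)*1.6,0,255).astype(np.uint8)
cv2.imwrite("pics/t7c.png",cv2.resize(a,None,fx=9,fy=9,interpolation=cv2.INTER_CUBIC))
st()
E
```

```text
base xy [-29.31 -59.3 ] z 0.0678 F base [ 8.13  1.63 -2.58] T [ 1.03 -0.65 -0.36] w mm 10.6 t 13.4667
pos [0.5584 0.3644 0.0678] yaw 132.71 q [ 3.090e+01  2.200e+01  1.012e+02  1.000e-01  5.650e+01 -1.180e+01] t 13.47
shift [-0.6 34.3  2. ] turn [ 0.32 -0.02  0.01]
base xy [-29.3  -59.29] z 0.0678 F base [ 7.51  1.49 -2.49] T [ 0.99 -0.63 -0.29] w mm 10.5 t 13.5667
```

View pics/s7c.png

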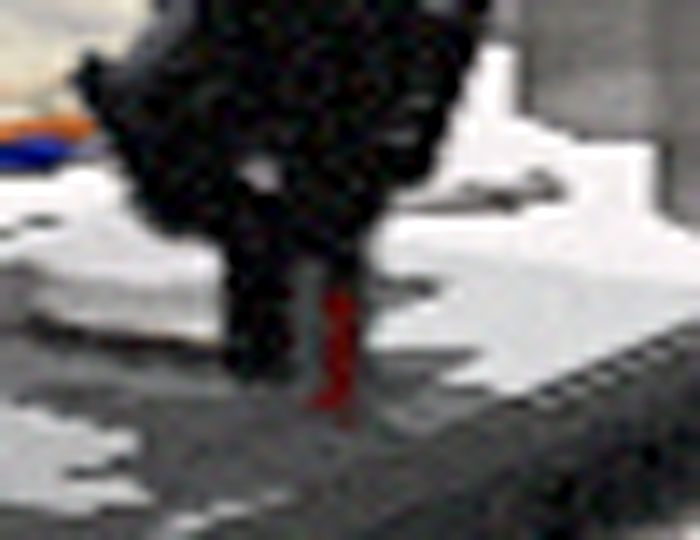

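View pics/t7c.png

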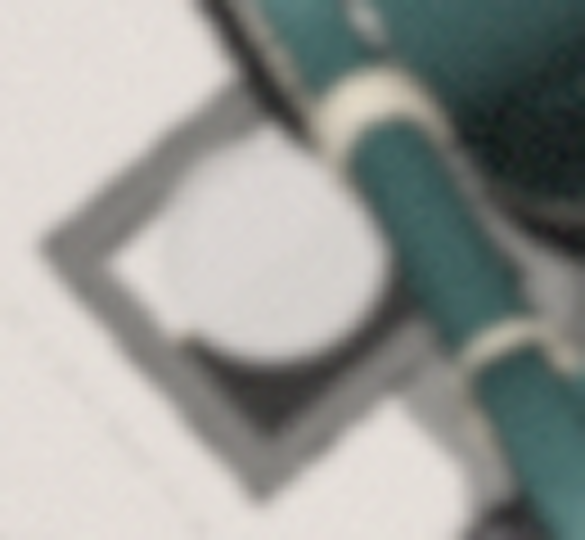

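arm_command(targets="0 0 0 0 0 0 0.05;0 0 0 0 0 0 0.05;0 0 0 0 0 0 0.05;0 0 0 0 0 0 0.05;0 0 0 0 0 0 0.05;0 0 0 0 0 0 0.05;0 0 0 0 0 0 0.05;0 0 0 0 0 0 0.05")

```text
time: 14.23
tool_pos: [0.5584, 0.3644, 0.0678]
tcp_rot: [1.259, 2.876, 0.008]
wrist_force: [4.3, 7.1, -2.8]
width: 0.122
```

```bash
python3 - <<'E'
from h import *
st()
for q in((105,260),(190,338),(270,435)):
    print(tob(plane("top",(130+q[0]/9,155+q[1]/9),.058)))
t=np.load("pics/top7.npz")['im']
k=np.clip(t[206:232,176:202].astype(float)*1.8,0,255).astype(np.uint8)
cv2.imwrite("pics/knob7.png",cv2.resize(k,None,fx=15,fy=15,interpolation=cv2.INTER_CUBIC))
E
```

```text
base xy [-29.29 -59.31] z 0.0678 F base [ 7.97  2.27 -2.81] T [ 1.03 -0.65 -0.32] w mm 10.3 t 14.2333
[68.00264139 59.39281627]
[35.0095702  56.52079384]
[-0.86549152 58.19214475]
```

View pics/knob7.png

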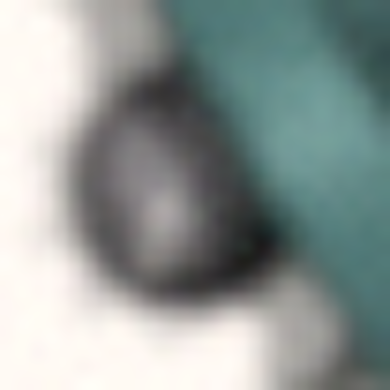

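```bash
python3 -c "
from workcell import bot
print(bot.finish_job())"
```

```text
the job is handed in; nothing more can be done
None
```

The knob is at its minimum stop and the shutter is held half open. I handed the job in at 14.2 s, still gripping the lever.

**Dimmer:** I turned it anticlockwise first, with the shutter shut. After about 46° the wrist moment rose from near zero to about -0.3 N m and then levelled off as the pads slipped, so it is on the stop. The white line now points at the small-dot end of the ring, and it had not moved in the last overhead picture.

**Shutter:** I gripped the red lever while it was against its shut stop, then drew it 35.0 mm towards the front and held it there.
- **Force:** the pull along the slide reads 8.0 N, which matches the spring at half open.
- **Steadiness:** the tool position stayed within 0.02 mm over the last 0.7 s.
- **Blade edge:** overhead, it lies 48% of the way across the window, which gives about 35.5–37 mm open. That differs by 1–2 mm from the 35.0 mm of tool travel, about the limit of that picture.

**Not checked:** the arm hides the lever's pointer and the green line overhead, so I could not read the pointer against the line directly. The dish and spatula look undisturbed in the last pictures. The tweezers are partly hidden by the arm, and I did not look at the vials again, but the arm did not go down near either.

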